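# Hang up the ear defenders and hold the stone blank against the fence for carving

## Robot

A 6-joint arm with a two-finger parallel gripper is mounted at the origin on the work surface. World frame = base frame: x ahead of the robot, y to its left, z up, the work surface at z = 0. Lengths are in m, angles in degrees, forces in N, time in s.
With the tool pointing down it reaches from about 0.35 to 0.8 m from the base axis. Payload 7.3 kg.
Tool frame: the origin (TCP) lies on the centre line of the jaws, within the pads' length; the fingertips stand 8 mm ahead of it and the grasp point (between the pads) lies 11 mm behind it; z points along the fingers, y is the line along which they close (so a half turn about z gives the same grasp; the last joint's range is limited). The gripper opens to 85 mm and grips with 20 to 120 N. Pads are 22 mm wide; open, the fingers measure 114 mm over their backs; the gripper's body (76 mm by 85 mm) begins 54 mm behind the grasp point. The pads swing forward as they close: fully open they stand 13 mm farther back than shut.
Start: joints at [-73.568, 19.595, 87.324, -0, 73.075, -8.365], TCP at [0.22, -0.477, 0.239] pointing down, gripper open.
Joint ranges: [-145.02, 145.02], [-44.19, 115.74], [2.07, 154.8], [-57.11, 237.11], [16.16, 152.29], [-177.93, 177.93]. Speed limits (degrees/s): [147.25, 147.25, 180, 180, 180, 180].

## Interface

Orientations are given as [roll, pitch, yaw] about the fixed x, y, z axes, in that order (R = Rz(yaw) Ry(pitch) Rx(roll)).
In Python, from cell import ctrl gives the robot as it stands.
- The arm moves only by the shell command python3 -m crank 'ROWS' [FORCE]. ROWS is JSON, a list of rows, each a list of 3 entries, a list of its own where there are three numbers: the opening, from 0 (shut) to 1 (fully open), then the shift along the tool's x, y, z scaled (see below), then the turn about the tool's z scaled (see below). A call has 1 to 12 rows; each row shifts and turns the commanded pose from where the row before left it, along the tool's axes as they then stand; what a row does not reach is not made up. The controller multiplies each number of a shift by 2.5 cm and each number of a turn by 5 degrees. A row lasts 1/10 s, in which the tool goes at most 50 mm and 8.59 degrees, less where a joint would pass 70% of its speed; a pose out of reach is approached as far as the arm can. A call with a number of a shift or a turn outside -1 to 1 is refused whole. A call with a gripper value outside its range is refused whole. The fingers move at their own pace and stop on an object; FORCE is the grip in N (left out, the last holds). Time passes only in rows, so rows that do not move let the fingers close. It gives the time, the measured TCP pose, the force, the opening and the grip force at its end, in the units of the state.
- ctrl.sense(): the state, without advancing time (a new reading comes with each control period).
- ctrl.snapshot(name): name is "side" or "top"; returns a dict with "img" (420x560x3 uint8, red, green, blue), "mtx" (3x3 intrinsics, pixels), "rvec" (rotation vector, rad) and "tvec" (3), from world to camera coordinates, as OpenCV has them. Camera axes: x right, y down, z forward; pixel columns grow to the right and rows downward; lengths in m; the calibration is good to about 2 mm. A picture is of the moment at which its call begins. There is no depth.
- ctrl.finish_job(): hands the job in; it is judged then, once.
The state is a dict: "clock": time; "joint_positions": joint angles; "joint_velocities": joint speeds; "tau": joint torques, N m; "tool_pos": TCP position; "orientation": TCP orientation; "ft_force": force on the tool from outside, world axes, zero at the start; "torque": the same for the moment, N m; "grip_width": finger opening in m; "grip_force": force on a finger pad.
Only numpy, scipy, OpenCV 4.12 (cv2) and the standard library are available. Lean on these libraries where they do the work, as an engineer would, in place of code of your own. Each camera call takes 0.05 s, during which the arm holds its last target. There are 200 camera calls.

## Task

Clear the carving board by hanging the yellow ear defenders over the steel bar, one cup on each side, and let go of them. Then slide the dark stone blank up flush against the wooden fence and, with the fingertips on its chamfered edge, press it firmly into the fence and down onto the board with one diagonal push; finish while still holding that push. Leave the brush, the chisel and the pale stone offcut where they lie.

Things in the scene. Friction and masses are not known exactly. Their poses are not given: they have to be found in the camera images.
- bed: plywood carving board 340 (along the fence) x 380 x 18 mm, fixed to the table, with the fence on it. Origin: centre of its underside, on the table (z = 0). z up; its y axis is square to the fence and points from the fence over the open board; its x axis runs along the fence. Its top is 18 mm above the origin. The board may be turned up to 17 degrees.
- fence: dark wooden fence, a fixed straight bar on the board, 320 mm long (x), 28 mm thick, 32 mm high above the board. Origin: middle of the lower edge of its working face, on the board's top; x along the fence, +y square out of the working face, z up. The fence fills y = -28 to 0 mm. The blank goes against the face at y = 0.
- blank: loose dark stone blank 150 (x) x 70 (y) x 28 mm high, about 0.55 kg; origin: centre of underside. Flat long side at y = -35 mm goes against the fence. The +y long upper edge has a 45 degree chamfer from y = 35, z = 8 up to y = 15, z = 28 mm. Starts on the board, chamfer away from the fence, turned up to 20 degrees; slides with friction coefficient 0.5 to 0.7.
- ears: yellow-cupped rigid ear defenders, 0.22 kg, standing on the cups between blank and fence, black headband above. Origin midway between the cups' undersides; z up, arch in the x-z plane. 150 (x) x 60 (y) x 155 mm high; cups 78 high, gap between them 62 mm. Headband top: flat bar 86 (x) x 30 (y) x 14 mm, underside at z = 141 mm: pinch it across y at its middle with the finger ends.
- rack: fixed rack: a round steel bar on two wooden posts with feet. Origin on the table under the middle of the bar; the bar runs along its x axis.
- bar_mid (a point): middle of the steel bar, on its centre line, 157 mm above the table. The bar is 16 mm thick (top at 165 mm) and free for 268 mm between the posts. The wooden posts are 22 mm square and end 167 mm above the table.
- brush: bystander: dusting brush lying on the table left of the rack; origin under its middle
- offcut: bystander: small pale stone offcut 32 x 50 x 26 mm on a far corner of the board; origin at its underside
- chisel: bystander: steel chisel about 195 mm long lying right of the board; origin under its middle

How it is judged:
By the outcome, as a careful person would: the job done as asked, in the order asked, and still so for the second after the job is handed in, while the arm keeps its last pose, push and grip.
It also fails if it takes over 67 s, if anything falls off the work surface, if the arm or the gripper's body presses on something with over 40 N, if the wrist force passes 120 N, or if a joint passes its speed limit or range.

## Working session

There is one attempt and no reset: what is moved stays moved. The work goes in short steps, Python scripts to look and compute and a shell command to move; the robot and the scene stay as the last step left them, time stands still between calls to the robot, and variables do not carry over. Pictures are saved under pics/ and viewed, at most 10 in all, crops included, and the job is handed in when it is done.

```bash
mkdir -p pics; ls; python3 - <<'E'
from cell import ctrl
import cv2,json,numpy as np
for n in("side","top"):
    s=ctrl.snapshot(n); cv2.imwrite(f"pics/{n}0.png",s["img"][:,:,::-1])
    print(n,np.round(s["mtx"],1).tolist(),np.round(s["rvec"],4),np.round(s["tvec"],4))
print(ctrl.sense())
E
```

```text
pics
side [[422.7, 0.0, 267.3], [0.0, 422.7, 206.3], [0.0, 0.0, 1.0]] [ 1.0369 -2.5384  0.9415] [0.4696 0.3711 0.9506]
top [[452.4, 0.0, 278.5], [0.0, 452.4, 210.3], [0.0, 0.0, 1.0]] [ 2.1463 -2.208   0.0819] [0.0918 0.5685 1.3473]
{'clock': 0.1, 'joint_positions': array([-7.35667199e+01,  1.96333539e+01,  8.73727434e+01, -1.76882225e-03,
        7.30755393e+01, -8.36335159e+00]), 'joint_velocities': array([-0.03079401, -0.05962934, -0.22737881,  0.10860244, -0.02791737,
       -0.04520374]), 'tau': array([ 1.63095956e-03, -4.34447587e+01, -2.46491307e+01, -1.74583420e-04,
        4.63448174e-03,  3.15865520e-05]), 'tool_pos': array([ 0.22010873, -0.47623517,  0.23868121]), 'orientation': array([-1.79918985e+02, -1.02005746e-02,  2.47971406e+01]), 'ft_force': array([ 1.03747968,  0.78848715, -0.75486944]), 'torque': array([-0.01018432,  0.001534  ,  0.00308585]), 'grip_force': 0.0, 'grip_width': 0.08517978856436977}
```

View pics/top0.png

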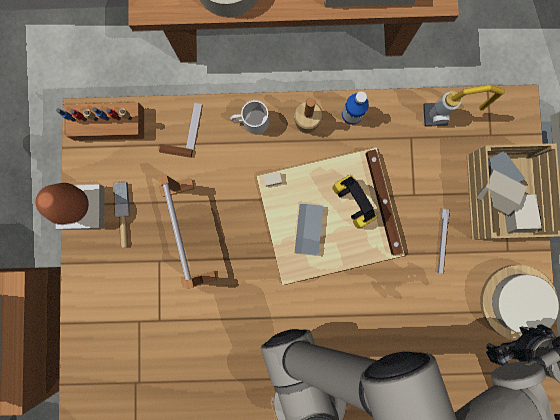

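View pics/side0.png

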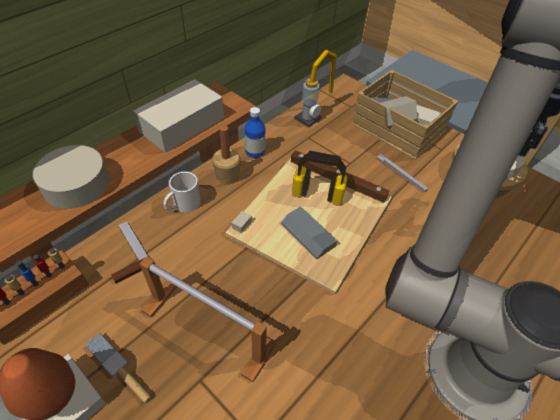

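The top view shows the board with corners near (257,175), (374,150), (407,255) and (282,284). The fence is on its right side, the ears are at about (355,200), the blank at (311,229) and the rack bar runs (168,185) to (186,278). I'll zoom in for accurate corners.

```bash
python3 - <<'E'
import cv2
a=cv2.imread("pics/top0.png"); b=cv2.imread("pics/side0.png")
cv2.imwrite("pics/topz.png",cv2.resize(a[145:290,250:415],None,fx=4,fy=4,interpolation=cv2.INTER_CUBIC))
r=cv2.resize(a[170:295,155:235],None,fx=4,fy=4,interpolation=cv2.INTER_CUBIC)
cv2.imwrite("pics/rackz.png",r)
cv2.imwrite("pics/sidez.png",cv2.resize(b[140:300,220:400],None,fx=3.7,fy=3.7,interpolation=cv2.INTER_CUBIC))
E
```

```text
(no output)
```

View pics/topz.png

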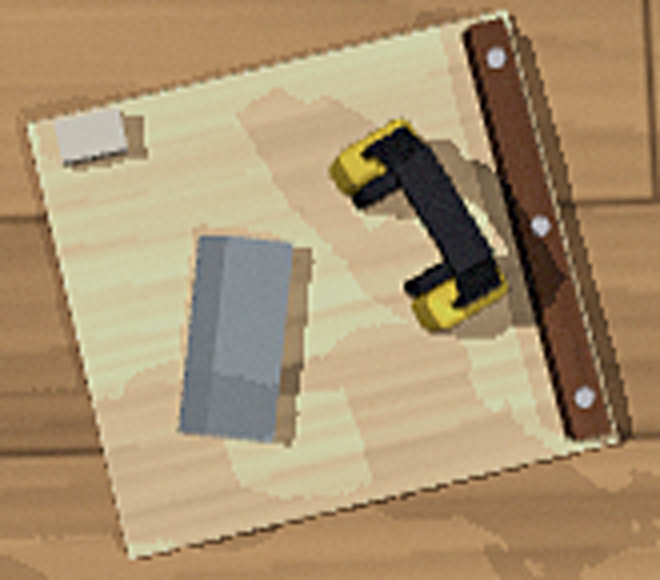

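View pics/rackz.png

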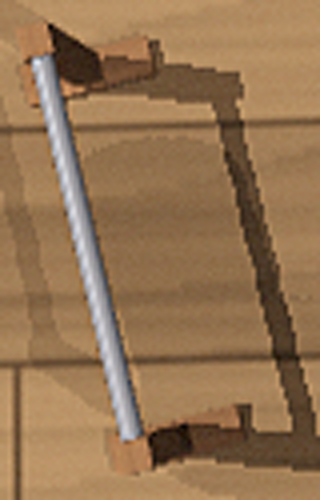

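The top zoom shows the board corners, the fence front edge, (465,32) to (568,440), the blank edges, and the band centre near (447,218). In the rack zoom the bar runs (42,58) to (132,438).

```bash
cat > h.py <<'E'
import numpy as np,cv2
from scipy.spatial.transform import Rotation as Ro
TOP=(np.array([[452.4,0,278.5],[0,452.4,210.3],[0,0,1]]),np.array([2.1463,-2.208,.0819]),np.array([.0918,.5685,1.3473]))
SIDE=(np.array([[422.7,0,267.3],[0,422.7,206.3],[0,0,1]]),np.array([1.0369,-2.5384,.9415]),np.array([.4696,.3711,.9506]))
def plane(px,z,cam=TOP):
    K,r,t=cam; R=Ro.from_rotvec(r).as_matrix(); c=-R.T@t
    d=np.c_[np.atleast_2d(px),np.ones(len(np.atleast_2d(px)))]@np.linalg.inv(K).T@R
    return c+d*((z-c[2])/d[:,2:])
def proj(P,cam): return cv2.projectPoints(np.array(P,float).reshape(-1,1,3),cam[1],cam[2],cam[0],None)[0][:,0]
def zt(p): return (np.array(p,float)+.5)/4-.5+[250,145]
def line(a):
    d=a[1]-a[0]; return np.round(a.mean(0),4),"len",round(np.hypot(*d[:2]),4),"ang",round(np.degrees(np.arctan2(d[1],d[0])),2)
E
python3 - <<'E'
from h import *
print("cams",[-Ro.from_rotvec(c[1]).as_matrix().T@c[2] for c in(TOP,SIDE)])
b=plane(zt([(28,125),(508,12),(622,440),(132,555)]),.018);print(b.round(4)," bed c",b.mean(0))
for i,j in((1,0),(2,3),(1,2),(0,3)):print(line(b[[i,j]]))
print("fence",line(plane(zt([(465,32),(568,440)]),.05)))
print("blank flat",line(plane(zt([(293,243),(275,441)]),.046)))
print("blank chtop",line(plane(zt([(220,237),(207,437)]),.046)))
print("blank chlow",line(plane(zt([(199,238),(180,432)]),.026)))
print("bar",line(plane((np.array([(42,58),(132,438)])+.5)/4-.5+[155,170],.160)))
print("ears L",line(plane(zt([(405,185),(455,275)]),.173)),"R",line(plane(zt([(432,160),(492,255)]),.173)))
E
```

```text
cams [array([0.46001101, 0.06940174, 1.38939197]), array([0.12015919, 0.57706824, 0.95626029])]
[[ 0.6789  0.1397  0.018 ]
 [ 0.7557 -0.231   0.018 ]
 [ 0.4265 -0.3018  0.018 ]
 [ 0.351   0.0695  0.018 ]]  bed c [ 0.55302437 -0.08090739  0.018     ]
(array([ 0.7173, -0.0457,  0.018 ]), 'len', np.float64(0.3785), 'ang', np.float64(101.71))
(array([ 0.3887, -0.1161,  0.018 ]), 'len', np.float64(0.3789), 'ang', np.float64(101.5))
(array([ 0.5911, -0.2664,  0.018 ]), 'len', np.float64(0.3367), 'ang', np.float64(-167.87))
(array([0.5149, 0.1046, 0.018 ]), 'len', np.float64(0.3354), 'ang', np.float64(-167.92))
fence (array([ 0.5815, -0.2223,  0.05  ]), 'len', np.float64(0.3125), 'ang', np.float64(-168.49))
blank flat (array([ 0.5068, -0.0478,  0.046 ]), 'len', np.float64(0.1475), 'ang', np.float64(172.77))
blank chtop (array([0.512 , 0.0044, 0.046 ]), 'len', np.float64(0.1488), 'ang', np.float64(174.42))
blank chlow (array([0.5148, 0.0214, 0.026 ]), 'len', np.float64(0.1469), 'ang', np.float64(172.61))
bar (array([0.5107, 0.3546, 0.16  ]), 'len', np.float64(0.2666), 'ang', np.float64(-167.27))
ears L (array([ 0.5748, -0.1377,  0.173 ]), 'len', np.float64(0.0693), 'ang', np.float64(-153.32)) R (array([ 0.5895, -0.1599,  0.173 ]), 'len', np.float64(0.0757), 'ang', np.float64(-150.17))
```

View pics/sidez.png

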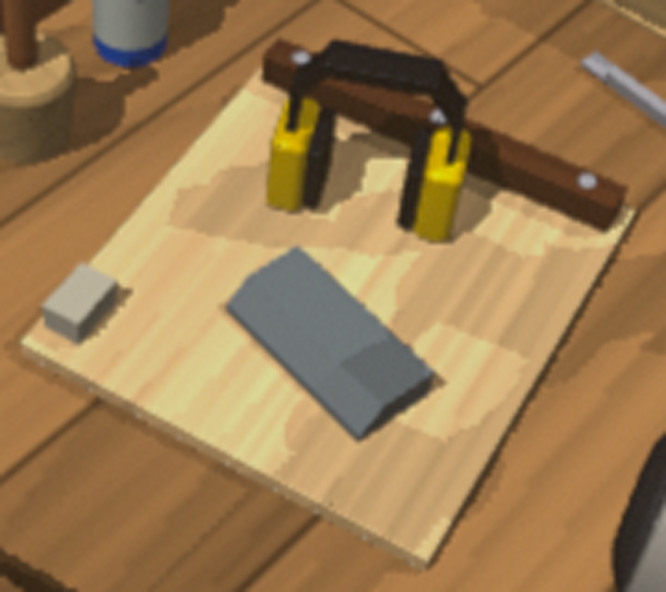

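The side zoom shows the ears' band top with far-edge corners at about (330,42) and (447,62). The cup bottoms are near (285,208) and (435,240). I'll cross-check the estimates against this view.

```bash
cat >> h.py <<'E'
def pose(x,y,z,yaw,P):
    c,s=np.cos(np.radians(yaw)),np.sin(np.radians(yaw)); P=np.array(P,float)
    return P@np.array([[c,s,0],[-s,c,0],[0,0,1]])+[x,y,z]
def units(cur,tgt,yaw):
    "tool-frame shift units (25mm) for tool pointing down at yaw"
    c,s=np.cos(np.radians(yaw)),np.sin(np.radians(yaw)); d=np.array(tgt)-cur
    return np.round(np.array([c*d[0]+s*d[1], s*d[0]-c*d[1], -d[2]])/.025,2)
E
python3 - <<'E'
from h import *
e=lambda P:(proj(pose(.582,-.149,.018,28,P),SIDE)-[220,140]+.5)*3.7
t=lambda P:(proj(pose(.582,-.149,.018,28,P),TOP)-[250,145]+.5)*4
m=.001
P=np.array([(-43,-15,155),(43,-15,155),(43,15,155),(-43,15,155),(-75,30,0),(75,30,0),(-75,-30,0),(75,-30,0),(-75,30,78),(75,30,78),(75,-30,78),(-75,-30,78)])*m
print("side",e(P).round().tolist());print("top",t(P).round().tolist())
print("bar side", proj(pose(.5107,.3546,.157,12.7,[(-.134,0,0),(0,0,0),(.134,0,0)]),SIDE).round(1).tolist())
E
```

```text
side [[454.0, 61.0], [340.0, 38.0], [331.0, 64.0], [448.0, 89.0], [455.0, 252.0], [270.0, 210.0], [467.0, 198.0], [287.0, 158.0], [471.0, 185.0], [277.0, 143.0], [295.0, 90.0], [483.0, 130.0]]
top [[498.0, 264.0], [434.0, 154.0], [395.0, 175.0], [460.0, 286.0], [427.0, 346.0], [327.0, 175.0], [495.0, 307.0], [395.0, 136.0], [445.0, 342.0], [339.0, 161.0], [411.0, 120.0], [517.0, 301.0]]
bar side [[254.0, 326.8], [200.1, 294.9], [151.3, 265.9]]
```

```bash
python3 - <<'E'
import cv2
b=cv2.imread("pics/side0.png"); a=cv2.imread("pics/top0.png")
l=cv2.resize(b[155:210,285:355],None,fx=6,fy=6,interpolation=cv2.INTER_CUBIC)
r=cv2.resize(b[250:350,130:280],None,fx=5,fy=5,interpolation=cv2.INTER_CUBIC)[:330]
import numpy as np
c=np.zeros((330,800,3),np.uint8);c=np.zeros((560,800,3),np.uint8)
big=cv2.resize(b[145:205,285:355],None,fx=5,fy=5,interpolation=cv2.INTER_CUBIC);c[:300,:350]=big
tp=cv2.resize(a[170:230,330:400],None,fx=5,fy=5,interpolation=cv2.INTER_CUBIC);c[:300,400:750]=tp
rr=cv2.resize(b[250:340,130:280],None,fx=2.8,fy=2.8,interpolation=cv2.INTER_CUBIC);c[305:305+rr.shape[0],:rr.shape[1]]=rr
cv2.imwrite("pics/combo.png",c)
E
```

```text
(no output)
```

View pics/combo.png

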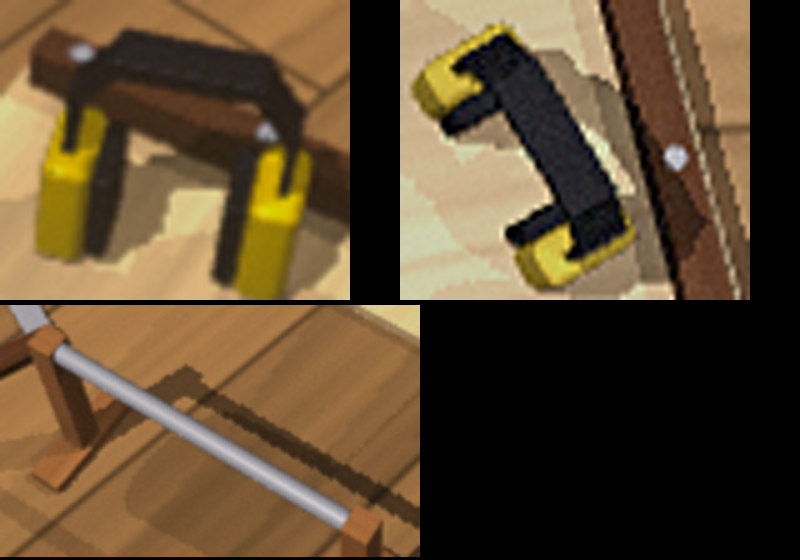

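The combo view gives the flat band corners. In the top panel they are (540,55), (615,185), (502,95) and (570,205); in the side panel they are (123,32), (272,57), (112,55) and (262,90). I'll fit the ears pose to these.

```bash
python3 - <<'E'
from h import *
from scipy.optimize import least_squares
m=.001
F=np.array([(43,-15,155),(-43,-15,155),(43,15,155),(-43,15,155),(75,30,40),(75,-30,78),(-75,-30,78)])*m
T=(np.array([(540,55),(615,185),(502,95),(570,205)])-[400,0]+.5)/5-.5+[330,170]
S=(np.array([(123,32),(272,57),(112,55),(262,90)])+.5)/5-.5+[285,145]
def res(q):
    W=pose(q[0],q[1],.018,q[2]*100,F[:4])
    return np.r_[(proj(W,TOP)-T).ravel(),(proj(W,SIDE)-S).ravel()]
o=least_squares(res,[.582,-.149,.28]);print(o.x,o.fun.round(1))
x,y,yaw=o.x[0],o.x[1],o.x[2]*100
print(units([.22,-.477,.239],[x,y,.169],24.8),yaw-24.8)
E
```

```text
[ 0.58916805 -0.14723677  0.28525312] [-0.6 -0.3  0.8  1.1 -2.5 -2.8  0.3  2.6 -0.4 -2.2  0.8 -1.  -0.4  0.4
  1.  -0.3]
[18.94 -5.78  2.8 ] 3.7253119287742003
```

```bash
python3 -m crank '[[1,[1,-0.3,0],0],[1,[1,-0.3,0],0],[1,[1,-0.3,0],0],[1,[1,-0.3,0],0],[1,[1,-0.3,0],0],[1,[1,-0.3,0],0],[1,[1,-0.3,0],0],[1,[1,-0.3,0],0],[1,[1,-0.3,0],0],[1,[1,-0.3,0],0],[1,[1,-0.3,0],0],[1,[1,-0.3,0],0]]' 40
python3 -m crank '[[1,[1,-0.3,0],0],[1,[1,-0.3,0],0],[1,[1,-0.3,0],0],[1,[1,-0.3,0],0],[1,[1,-0.3,0],0],[1,[1,-0.3,0],0],[1,[0.94,-0.4,0],-0.35],[1,[0,0,0],-0.4],[1,[0,0,0],0],[1,[0,0,0],0]]'
```

```text
clock: 1.3
tool_pos: [0.4554, -0.2681, 0.2389]
orientation: [-180.0, 0.0, 24.8]
ft_force: [0.4, -0.7, 0.4]
grip_width: 0.0854
grip_force: 0.0
clock: 2.3
tool_pos: [0.5889, -0.1465, 0.2389]
orientation: [-180.0, 0.0, 28.5]
ft_force: [0.3, -0.4, -0.3]
grip_width: 0.0858
grip_force: 0.0
```

```bash
python3 - <<'E'
from h import *
from cell import ctrl
import cv2
s=ctrl.sense();print(s['tool_pos'],s['orientation'])
p=s['tool_pos'];yaw=s['orientation'][2]
print(units(p,[.5885,-.1475,.170],yaw))
a=ctrl.snapshot("side")["img"][:,:,::-1];b=ctrl.snapshot("top")["img"][:,:,::-1]
c=np.zeros((480,800,3),np.uint8)
c[:,:400]=cv2.resize(a[100:220,275:375],None,fx=4,fy=4,interpolation=cv2.INTER_CUBIC)
c[:,400:]=cv2.resize(b[140:260,310:410],None,fx=4,fy=4,interpolation=cv2.INTER_CUBIC)
cv2.imwrite("pics/g1.png",c)
E
```

```text
[ 0.58892355 -0.1464651   0.23888319] [-1.79967941e+02  4.40124101e-02  2.84916578e+01]
[-0.03  0.03  2.76]
```

View pics/g1.png

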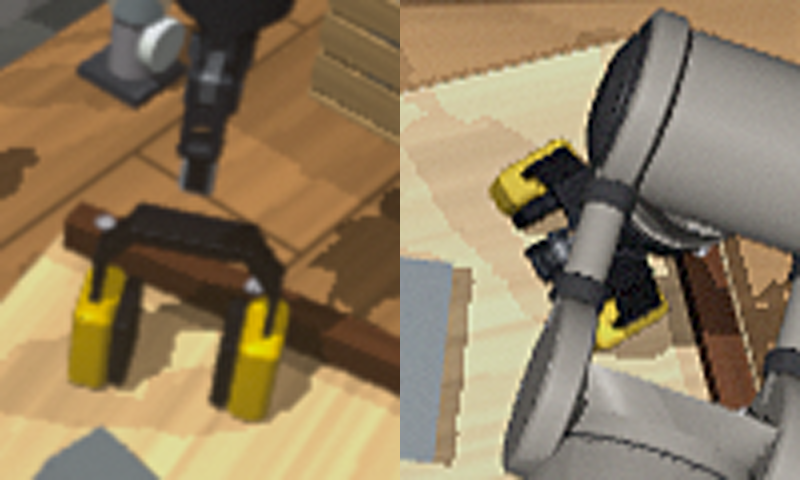

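The side view shows the finger above the middle of the band (197 against 195), so I'll descend and close.

```bash
python3 -m crank '[[1,[0,0,0.8],0],[1,[0,0,0.8],0],[1,[0,0,0.6],0],[1,[0,0,0.56],0],[1,[0,0,0],0],[0.3,[0,0,0],0],[0.25,[0,0,0],0],[0,[0,0,0],0],[0,[0,0,0],0],[0,[0,0,0],0],[0,[0,0,0],0],[0,[0,0,0],0]]' 50
```

```text
clock: 3.6
tool_pos: [0.5897, -0.1464, 0.1713]
orientation: [179.9, -0.1, 28.6]
ft_force: [-0.1, 0.7, 5.2]
grip_width: 0.0288
grip_force: 50.5
```

```bash
python3 -m crank '[[0,[0,0,-0.3],0],[0,[0,0,-0.7],0],[0,[0,0,-0.9],0],[0,[0,0,-0.9],0],[0,[0,0,-0.9],0],[0,[0,0,-0.9],0],[0,[0,0,-0.9],0],[0,[0,0,-0.9],0],[0,[0,0,-0.8],0],[0,[0,0,-0.4],0],[0,[0,0,0],0],[0,[0,0,0],0]]'
python3 - <<'E'
from h import *
from cell import ctrl
import cv2
s=ctrl.sense();print(s['tool_pos'],s['orientation'],s['ft_force'],s['grip_width'])
a=ctrl.snapshot("side")["img"][:,:,::-1]
cv2.imwrite("pics/g2.png",cv2.resize(a[40:260,220:400],None,fx=2.7,fy=2.7,interpolation=cv2.INTER_CUBIC))
E
```

```text
clock: 4.8
tool_pos: [0.589, -0.1463, 0.3591]
orientation: [-179.9, 0.1, 28.5]
ft_force: [0.3, -0.3, -2.9]
grip_width: 0.0281
grip_force: 49.7
[ 0.58895626 -0.14626563  0.35909593] [-1.79919347e+02  7.67495822e-02  2.85468633e+01] [ 0.25399523 -0.29539017 -2.86575016] 0.02813972241313067
```

View pics/g2.png

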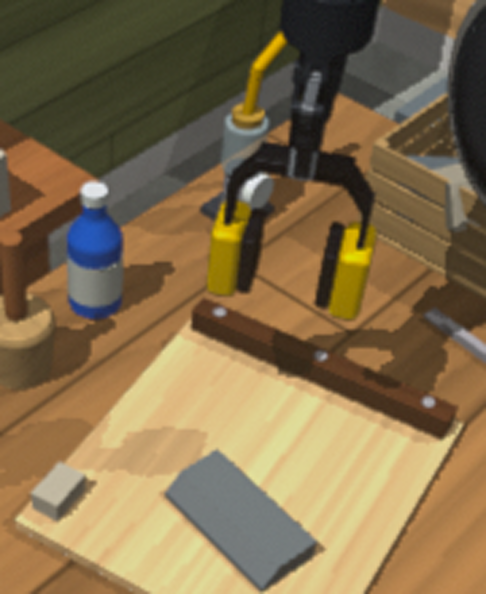

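It's held square. Next I'll translate over the bar, then turn by about −74° in the tool frame.

```bash
python3 -m crank '[[0,[0.17,-0.5,0],0],[0,[0.34,-0.95,0],0],[0,[0.34,-0.95,0],0],[0,[0.34,-0.95,0],0],[0,[0.34,-0.95,0],0],[0,[0.34,-0.95,0],0],[0,[0.34,-0.95,0],0],[0,[0.34,-0.95,0],0],[0,[0.34,-0.95,0],0],[0,[0.34,-0.95,0],0],[0,[0.34,-0.95,0],0],[0,[0.34,-0.95,0],0]]'
python3 -m crank '[[0,[0.34,-0.95,0],0],[0,[0.34,-0.95,0],0],[0,[0.34,-0.95,0],0],[0,[0.34,-0.95,0],0],[0,[0.34,-0.95,0],0],[0,[0.34,-0.95,0],0],[0,[0.34,-0.95,0],0],[0,[0.34,-0.95,0],0],[0,[0.2,-0.5,0],0],[0,[0,0,0],-0.5],[0,[0,0,0],-1],[0,[0,0,0],-1]]'
python3 -m crank '[[0,[0,0,0],-1],[0,[0,0,0],-1],[0,[0,0,0],-1],[0,[0,0,0],-1],[0,[0,0,0],-1],[0,[0,0,0],-1],[0,[0,0,0],-1],[0,[0,0,0],-1],[0,[0,0,0],-1],[0,[0,0,0],-1],[0,[0,0,0],-1],[0,[0,0,0],-1]]'
python3 -m crank '[[0,[0,0,0],-0.35],[0,[0,0,0],0],[0,[0,0,0],0]]'
python3 - <<'E'
from h import *
from cell import ctrl
s=ctrl.sense();p=s['tool_pos'];yaw=s['orientation'][2]
print(p,yaw,units(p,[.5107,.3546,p[2]],yaw),(102.7-yaw)/-5)
E
```

```text
clock: 6.05
tool_pos: [0.5432, 0.1426, 0.3596]
orientation: [-180.0, 0.1, 28.6]
ft_force: [0.8, 0.3, -1.6]
grip_width: 0.0286
grip_force: 49.8
clock: 7.25
tool_pos: [0.5111, 0.3537, 0.3596]
orientation: [-180.0, 0.1, 41.3]
ft_force: [-0.1, -0.7, -3.0]
grip_width: 0.0284
grip_force: 49.8
clock: 8.45
tool_pos: [0.5113, 0.3534, 0.3598]
orientation: [-179.9, 0.0, 101.2]
ft_force: [0.0, 0.9, -3.2]
grip_width: 0.0283
grip_force: 49.8
clock: 8.75
tool_pos: [0.5114, 0.3535, 0.36]
orientation: [-180.0, 0.0, 102.7]
ft_force: [0.6, -0.5, -3.2]
grip_width: 0.0283
grip_force: 49.8
[0.51140485 0.35348359 0.36000226] 102.73603950736798 [ 0.05 -0.02 -0.  ] 0.007207901473594802
```

```bash
python3 -m crank '[[0,[0.05,0,0.4],0],[0,[0,0,0.8],0],[0,[0,0,0.8],0],[0,[0,0,0.8],0],[0,[0,0,0.8],0],[0,[0,0,0.8],0],[0,[0,0,0.8],0],[0,[0,0,0.8],0],[0,[0,0,0.7],0],[0,[0,0,0.4],0],[0,[0,0,0],0]]'
python3 -m crank '[[0,[0,0,0.08],0],[0,[0,0,0],0]]'
python3 -m crank '[[0,[0,0,0.08],0],[0,[0,0,0],0]]'
```

```text
clock: 9.85
tool_pos: [0.5104, 0.3543, 0.1808]
orientation: [-179.8, 0.1, 102.8]
ft_force: [-0.5, -0.2, -2.6]
grip_width: 0.0285
grip_force: 49.8
clock: 10.05
tool_pos: [0.5117, 0.355, 0.1815]
orientation: [179.9, -0.0, 102.8]
ft_force: [-0.0, -0.1, -2.1]
grip_width: 0.0285
grip_force: 49.8
clock: 10.25
tool_pos: [0.5114, 0.3548, 0.1791]
orientation: [180.0, -0.0, 102.8]
ft_force: [-0.4, -0.6, -1.8]
grip_width: 0.0282
grip_force: 49.8
```

```bash

python3 -m crank '[[0,[0,0,0.06],0],[0,[0,0,0],0]]'
python3 -m crank '[[0,[0,0,0.06],0],[0,[0,0,0],0]]'
```

```text
clock: 10.45
tool_pos: [0.5114, 0.3548, 0.1773]
orientation: [180.0, 0.0, 102.8]
ft_force: [-0.6, 0.9, -2.5]
grip_width: 0.0284
grip_force: 49.9
clock: 10.65
tool_pos: [0.5115, 0.3548, 0.1772]
orientation: [179.9, -0.0, 102.8]
ft_force: [-2.6, -1.8, 5.7]
grip_width: 0.0286
grip_force: 50.7
```

```bash

python3 -m crank '[[0.4,[0,0,0],0],[0.5,[0,0,0],0],[0.7,[0,0,0],0],[1,[0,0,0],0],[1,[0,0,0],0],[1,[0,0,0],0],[1,[0,0,-0.2],0],[1,[0,0,-0.6],0],[1,[0,0,-0.9],0],[1,[0,0,-0.9],0],[1,[0,0,-0.9],0],[1,[0,0,-0.5],0]]' 20
python3 - <<'E'
from h import *
from cell import ctrl
import cv2
a=ctrl.snapshot("side")["img"][:,:,::-1]
c=np.zeros((500,800,3),np.uint8)
i=cv2.resize(a[150:400,100:300],None,fx=2,fy=2,interpolation=cv2.INTER_CUBIC);c[:,:400]=i
i=cv2.resize(a[170:290,270:400],None,fx=3,fy=3,interpolation=cv2.INTER_CUBIC);c[:360,405:795]=i
cv2.imwrite("pics/h1.png",c)
E
```

```text
clock: 11.85
tool_pos: [0.5118, 0.3551, 0.2783]
orientation: [179.8, -0.0, 102.8]
ft_force: [-1.1, -1.5, 0.2]
grip_width: 0.0856
grip_force: 0.0
```

View pics/h1.png

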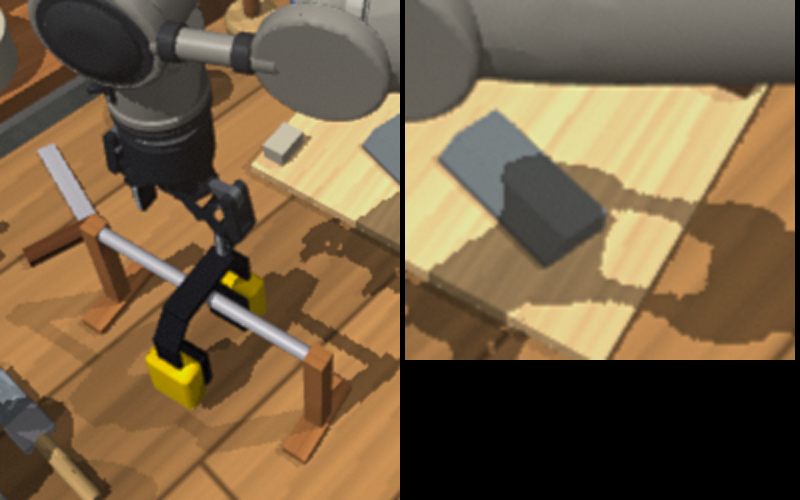

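The ears hang on the bar with one cup on each side, and the blank and offcut haven't moved. Next I'll move behind the blank with the jaws open along the fence (yaw about 101.8) and go down carefully.

```bash

python3 -m crank '[[1,[-0.6,-0.2,0],0],[1,[-0.9,-0.28,0],0],[1,[-0.9,-0.28,0],0],[1,[-0.9,-0.28,0],0],[1,[-0.9,-0.28,0],0],[1,[-0.9,-0.28,0],0],[1,[-0.9,-0.28,0],0],[1,[-0.9,-0.28,0],0],[1,[-0.9,-0.28,0],0],[1,[-0.9,-0.28,0],0],[1,[-0.9,-0.28,0],0.2],[1,[-0.93,-0.26,0],0]]'
python3 -m crank '[[1,[0,0,0.7],0],[1,[0,0,1],0],[1,[0,0,1],0],[1,[0,0,1],0],[1,[0,0,1],0],[1,[0,0,1],0],[1,[0,0,1],0],[1,[0,0,1],0],[1,[0,0,1],0],[1,[0,0,0.6],0],[1,[0,0,0],0]]'
python3 -m crank '[[1,[0,0,0.3],0],[1,[0,0,0.3],0],[1,[0,0,0],0]]'
```

```text
clock: 13.1
tool_pos: [0.4892, 0.0791, 0.275]
orientation: [-179.9, -0.0, 101.8]
ft_force: [0.8, 0.4, -0.8]
grip_width: 0.0856
grip_force: 0.0
clock: 14.2
tool_pos: [0.4878, 0.08, 0.0409]
orientation: [-179.7, -0.1, 101.8]
ft_force: [-0.7, 0.2, -0.4]
grip_width: 0.0854
grip_force: 0.0
clock: 14.5
tool_pos: [0.4895, 0.08, 0.0279]
orientation: [-180.0, -0.0, 101.8]
ft_force: [-0.3, 0.3, 0.2]
grip_width: 0.0856
grip_force: 0.0
```

```bash

for i in 1; do python3 -m crank '[[1,[0,0,0.12],0],[1,[0,0,0.12],0],[1,[0,0,0],0]]'; done
python3 -m crank '[[1,[0,0,0.12],0],[1,[0,0,0],0]]' | grep -E 'pos|ft_'
python3 -m crank '[[1,[0,0,0.1],0],[1,[0,0,0],0]]' | grep -E 'pos|ft_'
```

```text
clock: 14.8
tool_pos: [0.4897, 0.08, 0.0221]
orientation: [-180.0, 0.0, 101.8]
ft_force: [0.0, 0.7, -0.0]
grip_width: 0.0851
grip_force: 0.0
tool_pos: [0.4897, 0.08, 0.0191]
ft_force: [-0.7, -0.0, 0.1]
tool_pos: [0.4896, 0.08, 0.0165]
ft_force: [0.2, 0.4, 0.7]
```

```bash

python3 -m crank '[[1,[-0.2,0,0.06],0],[1,[-0.4,0,0],0],[1,[-0.4,0,0],0],[1,[-0.4,0,0],0],[1,[-0.4,0,0],0],[1,[-0.4,0,0],0],[1,[-0.4,0,0],0],[1,[-0.4,0,0],0],[1,[-0.4,0,0],0],[1,[-0.4,0,0],0],[1,[-0.2,0,0],0],[1,[0,0,0],0]]'
python3 - <<'E'
from h import *
from cell import ctrl
import cv2
a=ctrl.snapshot("side")["img"][:,:,::-1];b=ctrl.snapshot("top")["img"][:,:,::-1]
c=np.zeros((480,800,3),np.uint8)
i=cv2.resize(a[130:290,220:400],None,fx=2.2,fy=2.2,interpolation=cv2.INTER_CUBIC);c[:i.shape[0],:396]=i
i=cv2.resize(b[140:290,250:415],None,fx=2.42,fy=2.42,interpolation=cv2.INTER_CUBIC);c[:i.shape[0],400:400+i.shape[1]]=i[:,:400]
cv2.imwrite("pics/p1.png",c)
E
```

```text
clock: 16.4
tool_pos: [0.5109, -0.0189, 0.0154]
orientation: [179.9, 0.1, 101.8]
ft_force: [0.1, -0.0, 0.5]
grip_width: 0.0852
grip_force: 0.0
```

```bash
cat > blank.py <<'E'
from h import *
from cell import ctrl
# polygon of the slate blob in the side view -> fence frame (s,n) mm at z=.046
def blob():
    a=ctrl.snapshot("side")["img"]; r,g,b=[a[:,:,i].astype(int) for i in range(3)]
    m=((b-r>3)&(b<150)&(b>45)&(abs(g-b)<25)).astype(np.uint8)
    m[:160]=0;m[300:]=0;m[:,:230]=0;m[:,395:]=0
    m=cv2.morphologyEx(m,cv2.MORPH_OPEN,np.ones((2,2)))
    cs=cv2.findContours(m,cv2.RETR_EXTERNAL,cv2.CHAIN_APPROX_NONE)[0]
    for c in sorted(cs,key=cv2.contourArea)[-2:]:
        q=cv2.approxPolyDP(c,2.5,True)[:,0]; W=plane(q,.046,SIDE)
        d=W[:,:2]-[.5815,-.2223]; t=np.radians(11.8); u=np.array([np.cos(t),np.sin(t)]);v=np.array([-u[1],u[0]])
        print(cv2.contourArea(c)); print(np.c_[q,np.round(d@np.c_[u,v]*1000)].tolist())
blob()
E
python3 blank.py
```

```text
7.0
[[298.0, 198.0, 52.0, 141.0], [300.0, 202.0, 39.0, 151.0]]
38.0
[[309.0, 227.0, -25.0, 216.0], [324.0, 235.0, -72.0, 218.0], [317.0, 228.0, -45.0, 207.0]]
```

```bash

python3 -m crank '[[1,[-0.4,0,0],0],[1,[-0.4,0,0],0],[1,[-0.4,0,0],0],[1,[-0.4,0,0],0],[1,[-0.4,0,0],0],[1,[-0.4,0,0],0],[1,[-0.4,0,0],0],[1,[-0.4,0,0],0],[1,[-0.4,0,0],0],[1,[-0.4,0,0],0],[1,[-0.4,0,0],0],[1,[-0.3,0,0],0]]'
python3 - <<'E'
from cell import ctrl
s=ctrl.sense();print(s['ft_force'],s['tau'].round(1))
E
python3 -m crank '[[1,[-0.1,0,0],0],[1,[-0.1,0,0],0]]'
python3 -m crank '[[1,[-0.1,0,0],0],[1,[-0.1,0,0],0]]'
```

```text
clock: 17.75
tool_pos: [0.5345, -0.1339, 0.0153]
orientation: [180.0, 0.0, 101.8]
ft_force: [-1.4, 4.1, 2.5]
grip_width: 0.0852
grip_force: 2.5
[-1.4227911   4.07517692  2.46031712] [ -2.  -50.  -17.2  -0.8  -0.8   0.2]
clock: 17.95
tool_pos: [0.5352, -0.1379, 0.0153]
orientation: [-180.0, -0.0, 101.8]
ft_force: [-1.0, 4.4, 2.4]
grip_width: 0.0851
grip_force: 2.4
clock: 18.15
tool_pos: [0.5362, -0.1425, 0.0153]
orientation: [-180.0, -0.0, 101.8]
ft_force: [-0.7, 4.5, 2.4]
grip_width: 0.0856
grip_force: 2.3
```

```bash

for i in 1; do python3 -m crank '[[1,[-0.1,0,0],0],[1,[-0.06,0,0],0]]'|grep -E 'pos|ft_'; done
python3 -m crank '[[1,[-0.06,0,0],0],[1,[0,0,0],0]]'|grep -E 'pos|ft_'
python3 -m crank '[[1,[-0.06,0,0],0],[1,[0,0,0],0]]'|grep -E 'pos|ft_'
```

```text
tool_pos: [0.5372, -0.1467, 0.0153]
ft_force: [-0.4, 5.2, 2.7]
tool_pos: [0.5375, -0.1483, 0.0153]
ft_force: [-0.8, 2.7, 1.4]
tool_pos: [0.5378, -0.1497, 0.0153]
ft_force: [-0.8, 2.7, 1.5]
```

```bash

python3 -m crank '[[1,[-0.06,0,0],0],[1,[0,0,0],0]]'|grep -E 'pos|ft_|torque'
python3 -m crank '[[1,[-0.06,0,0],0],[1,[0,0,0],0]]'|grep -E 'pos|ft_'
python3 -m crank '[[1,[-0.06,0,0],0],[1,[0,0,0],0]]'|grep -E 'pos|ft_'
python3 -c "
from cell import ctrl
s=ctrl.sense();print(s['torque'],s['ft_force'])"
```

```text
tool_pos: [0.5381, -0.1512, 0.0153]
ft_force: [-1.4, 3.9, 2.6]
tool_pos: [0.5383, -0.1525, 0.0153]
ft_force: [-0.4, 4.1, 2.0]
tool_pos: [0.5383, -0.1526, 0.0153]
ft_force: [-1.0, 10.0, 4.4]
[1.52270444 0.11143314 0.13842481] [-0.99078494 10.02880235  4.39981733]
```

```bash

python3 -m crank '[[1,[-0.06,0,0],0],[1,[0,0,0],0]]'|grep -E 'pos|ft_|ori'
python3 -m crank '[[1,[-0.06,0,0],0],[1,[0,0,0],0]]'|grep -E 'pos|ft_|ori'
python3 -c "
from cell import ctrl
s=ctrl.sense();print(s['torque'],s['ft_force'],s['orientation'])"
```

```text
tool_pos: [0.5383, -0.1527, 0.0153]
orientation: [-179.9, -0.2, 101.8]
ft_force: [-1.9, 15.5, 6.3]
tool_pos: [0.5383, -0.1528, 0.0153]
orientation: [-179.9, -0.4, 101.8]
ft_force: [-2.1, 21.9, 8.1]
[3.42154117 0.03677226 0.17621133] [-2.13901832 21.94066362  8.11382672] [-179.90645185   -0.35129696  101.79884378]
```

The blank is seated: force rises with almost no motion, and the yaw torque is low. I'll back off, rise, close the fingers and take one look.

```bash

python3 -m crank '[[1,[0.3,0,0],0],[1,[0.48,0,0],0],[1,[0,0,-0.5],0],[0.5,[0,0,-0.7],0],[0,[0,0,-0.55],0],[0,[0,0,0],0],[0,[0,0,0],0],[0,[0,0,0],0],[0,[0,0,0],0]]' 60
python3 - <<'E'
from h import *
from cell import ctrl
import cv2
s=ctrl.sense();print(s['tool_pos'],s['ft_force'],s['grip_width'])
a=ctrl.snapshot("side")["img"][:,:,::-1];b=ctrl.snapshot("top")["img"][:,:,::-1]
c=np.zeros((600,800,3),np.uint8)
i=cv2.resize(a[140:240,270:400],None,fx=4,fy=4,interpolation=cv2.INTER_CUBIC);c[:400,:520]=i
i=cv2.resize(a[210:390,100:240],None,fx=2,fy=2,interpolation=cv2.INTER_CUBIC);c[:360,520:800]=i
i=cv2.resize(b[180:280,250:450],None,fx=2,fy=2,interpolation=cv2.INTER_CUBIC);c[400:600,:400]=i
cv2.imwrite("pics/p2.png",c)
E
```

```text
clock: 20.65
tool_pos: [0.5348, -0.1378, 0.0584]
orientation: [-179.9, -0.0, 101.8]
ft_force: [-0.2, -0.1, 0.9]
grip_width: 0.0001
grip_force: 0.0
[ 0.53483243 -0.13775996  0.05836629] [-0.1656196  -0.12226869  0.91826968] 0.0001119396531258144
```

View pics/p2.png

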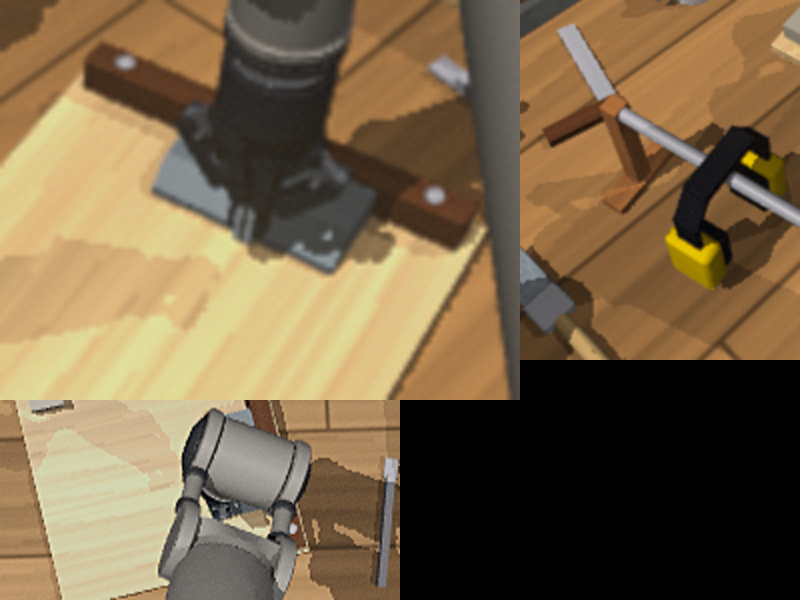

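The blank lies parallel against the fence, the ears still hang, and the shut fingertips at (243,235) are centred on its lower edge, (152,190) to (333,272). Now the diagonal push.

```bash

python3 -m crank '[[0,[-0.4,0,0],0],[0,[-0.2,0,0.2],0],[0,[-0.2,0,0.2],0],[0,[0,0,0],0]]'|grep -E 'pos|ft_'
python3 -m crank '[[0,[-0.08,0,0.08],0],[0,[0,0,0],0]]'|grep -E 'pos|ft_'
python3 -m crank '[[0,[-0.08,0,0.08],0],[0,[0,0,0],0]]'|grep -E 'pos|ft_'
python3 -m crank '[[0,[-0.06,0,0.06],0],[0,[0,0,0],0]]'|grep -E 'pos|ft_'
```

```text
tool_pos: [0.539, -0.1581, 0.048]
ft_force: [-0.4, -0.0, 0.3]
tool_pos: [0.5397, -0.1594, 0.0467]
ft_force: [-0.4, 0.4, -0.0]
tool_pos: [0.5402, -0.1613, 0.0449]
ft_force: [0.2, 0.1, -0.2]
tool_pos: [0.5405, -0.1628, 0.0435]
ft_force: [0.5, 0.1, -0.2]
```

```bash

python3 -m crank '[[0,[-0.06,0,0.06],0],[0,[0,0,0],0]]'|grep -E 'pos|ft_'
python3 -m crank '[[0,[-0.06,0,0.06],0],[0,[0,0,0],0]]'|grep -E 'pos|ft_'
python3 -m crank '[[0,[-0.06,0,0.06],0],[0,[0,0,0],0]]'|grep -E 'pos|ft_'
```

```text
tool_pos: [0.5408, -0.1637, 0.0426]
ft_force: [-1.4, 4.0, 5.7]
tool_pos: [0.5409, -0.1638, 0.0424]
ft_force: [-5.7, 10.7, 18.4]
tool_pos: [0.5409, -0.1639, 0.0422]
ft_force: [-9.3, 16.8, 31.4]
```

```bash

python3 -m crank '[[0,[-0.06,-0.03,0],0],[0,[0,0,0],0]]'|grep -E 'pos|ft_'
python3 -m crank '[[0,[-0.06,-0.03,0],0],[0,[0,0,0],0]]'|grep -E 'pos|ft_'
python3 -m crank '[[0,[0,0,0],0],[0,[0,0,0],0],[0,[0,0,0],0],[0,[0,0,0],0],[0,[0,0,0],0]]'|grep -E 'pos|ft_'
```

```text
tool_pos: [0.5409, -0.1641, 0.0423]
ft_force: [-6.1, 24.3, 31.1]
tool_pos: [0.5408, -0.1642, 0.0423]
ft_force: [-3.4, 30.6, 32.8]
tool_pos: [0.5408, -0.1642, 0.0423]
ft_force: [-3.8, 30.1, 32.4]
```

The push is steady at about 30 N into the fence and 32 N down, square to the chamfer, so I'm handing in.

```bash
python3 -c "
from cell import ctrl
print(ctrl.finish_job())"
```

```text
the job is handed in; nothing more can be done
None
```

The job is handed in: the ear defenders hang on the bar with one cup on each side, the blank is flush against the fence, and the fingertips were still pushing on its chamfer at hand-in (about 30 N in, 32 N down).

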